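Swap two units in the test rack and close it with the stacking frame

ROBOT

A 6-joint arm with a two-finger parallel gripper is mounted at the origin on the work surface. World frame = base frame: x ahead of the robot, y to its left, z up, the work surface at z = 0. Lengths are in m, angles in rad, forces in N, time in s.
With the tool pointing down it reaches from about 0.275 to 0.825 m from the base axis. Payload 5.2 kg.
Tool frame: the origin (TCP) lies midway between the tips of the shut fingers; the grasp point (between the pads) lies 19 mm behind it (grip_depth is the distance from the TCP to the grasp point, in m); z points along the fingers, y is the direction in which the jaws open and shut (so a half turn about z gives the same grasp; the last joint's range is limited). The gripper opens to 93 mm and grips with 3 to 60 N. Pads are 15 mm wide; open, the fingers measure 128 mm over their backs; the gripper's body (75 mm by 188 mm) begins 65 mm behind the grasp point.
Start: joints at [1.02, 0.259, 1.535, -0, 1.348, -0.203], TCP at [0.187, 0.517, 0.219] pointing down, gripper open.
Joint ranges: [-3.14, 3.14], [-0.91, 2.08], [0.19, 2.58], [-1.22, 4.36], [0.22, 2.71], [-3.12, 3.12]. Speed limits (rad/s): [2.57, 2.57, 3.14, 3.14, 3.14, 3.14].

INTERFACE

Orientations are given as [roll, pitch, yaw] about the fixed x, y, z axes, in that order (R = Rz(yaw) Ry(pitch) Rx(roll)).
In Python, from bench import * gives the robot as it stands.
- The arm moves only by the tool drive_tool, never from a script. Its argument "deltas" is a list of rows, each a list of 3 entries, a list of its own where there are three numbers: the shift along the tool's x, y, z in mm, then the turn, a rotation vector about the tool's x, y, z in degrees, then the opening, from 0 (shut) to 1 (fully open). A call has exactly 5 rows; each row is the pose to reach, as a shift and turn from the pose commanded when the call began, along the tool's axes at that moment; what a row does not reach only later rows make up. A row lasts 1/12 s, in which the tool goes at most 41.7 mm and 7.16 degrees, less where a joint would pass 70% of its speed; a pose out of reach is approached as far as the arm can. A call with a gripper value outside its range is refused whole. The fingers move at their own pace and stop on an object; the grip force is fixed at half the most. Time passes only in rows, so rows that repeat a pose let the fingers close, or fill a call up. It gives the time, the measured TCP pose, the force and the opening at its end, in the units of the state.
- read_state(): the state, without advancing time (a new reading comes with each control period).
- snapshot(name): name is "side" or "top"; returns a dict with "img" (400x640x3 uint8, red, green, blue), "fov_y" (degrees; the focal length in pixels is half the picture's height over the tangent of half this angle, whatever the lens; pixels are square), "cx", "cy" (the principal point, pixels), "R" (3x3) and "t" (3): a world point X has camera coordinates R X + t. Camera axes: x right, y down, z forward; pixel columns grow to the right and rows downward; lengths in m; the calibration is good to about 2 mm. A picture is of the moment at which its call begins. There is no depth.
- job_done(): hands the job in, once; it reports no verdict.
The state is a dict: "time_s": time; "q": joint angles; "qvel": joint speeds; "joint_efforts": joint torques, N m; "tool_pos": TCP position; "orientation": TCP orientation; "contact_force": force on the tool from outside, world axes, zero at the start; "ft_torque": the same for the moment, N m; "finger_gap": finger opening in m.
Only numpy, scipy, OpenCV 4.12 (cv2) and the standard library are available. Lean on these libraries where they do the work, as an engineer would, in place of code of your own. Each camera call takes 0.05 s, during which the arm holds its last target. There are 200 camera calls.

TASK

On the test rack the two open units stand in each other's nests: the antenna unit (steel connector on its end) belongs in the nest with rounded ends, the battery unit (two cells inside) in the plain rectangular nest. Swap them, setting one down on the empty rubber mat on the way, each lying flat in the middle of its nest and in line with it, either way round. Then set the upper stacking frame on the rack with all four legs down in the corner sockets, and leave the small bottle, the spool and the roll of tape where they are.

Things in the scene. Friction and masses are not known exactly. Their poses are not given: they have to be found in the camera images.
- antenna_unit_center (a point): antenna unit: open light-grey case, 96 (its x) x 52 (y) x 38 mm high, 0.17 to 0.33 kg; grasp across the 52 mm, at the middle of the long sides (upright 3 mm walls). A steel connector barrel 14 mm thick sticks 20 mm out of its +x end; a green board lies inside. Point at the centre of the case, half-way up (19 mm above its underside).
- battery_unit_center (a point): battery unit: open light-grey case, 96 (its x) x 52 (y) x 38 mm high, 0.17 to 0.33 kg; grasp across the 52 mm, at the middle of the long sides (upright 3 mm walls). No connector outside; a black holder with two steel cells side by side inside. Point at the centre of the case, half-way up (19 mm above its underside).
- round_nest: nest for the antenna unit, with half-round ends, 164 x 84 mm: fixed black plate, 6 mm thick, on the rack; origin at the centre of its underside, 10 mm above the bench; x along the case. A case standing in it has its centre 25 mm above this origin. Four pins, 8 mm thick, 10 mm high above the plate, at x +-60, y +-21 mm leave the case 8 mm play at each end; the long sides are open for the fingers.
- square_nest: nest for the battery unit, rectangular, 136 x 84 mm: fixed black plate, 6 mm thick, on the rack; origin at the centre of its underside, 10 mm above the bench; x along the case. A case standing in it has its centre 25 mm above this origin. Four pins, 8 mm thick, 10 mm high above the plate, at x +-60, y +-21 mm leave the case 8 mm play at each end; the long sides are open for the fingers.
- mat: the free spot: empty dark rubber mat 150 (x) x 130 (y) x 4 mm, fixed on the bench; origin at the centre of its underside. Set a unit down within about 35 mm of its middle, whichever way it is turned.
- rack: fixed grey test rack 176 (x) x 260 (y) mm; origin at its centre on the bench. The two nests stand side by side on it, at y = +-48 mm (which is on which side varies), in line with the rack. Four steel corner sockets at x = +-70, y = +-112 mm: 18 mm square inside, floor 4 mm and rim 24 mm above the bench.
- frame_handle (a point): Centre of the handle bar (80 in x, grasped across 18 in y, 16 mm thick; 32 mm free under it) of the loose stacking frame: open dark steel frame 154 x 238 mm, bars 78 to 90 mm above the feet, four round 12 mm legs at x +-70, y +-112 mm with tapered feet (5 mm at the tip). The point is 130 mm above the feet: 134 mm above the bench when socketed. 0.38 to 0.54 kg. A half turn fits too.
- bottle: bystander: small capped bottle, 48 mm thick, 110 mm high, loose; origin at the centre of its underside.
- spool: bystander: spool standing on its flange, 60 mm thick, 44 mm high, loose; origin at the centre of its underside.
- tape: bystander: blue roll of tape lying flat, 72 mm outside, 52 mm inside, 19 mm high, loose; origin at the centre of its underside.
Mind the look-alikes: they are no part of the job. What is shaped like the part that bears antenna_unit_center but yellow is not meant.

How it is judged:
On the way, in this order (a step that is already met when the one before it is completed fails the run):
1. one of the two units stands on the rubber mat, let go (((horizontal distance between antenna_unit_center and mat below 0.04 m and height (world z) of antenna_unit_center below 0.028 m and angle between antenna_unit_center's own z axis and vertical below 0.08 rad and contact force between the fingers and antenna_unit below 0.1 N and linear speed of antenna_unit below 0.02 m/s) or (horizontal distance between battery_unit_center and mat below 0.04 m and height (world z) of battery_unit_center below 0.028 m and angle between battery_unit_center's own z axis and vertical below 0.08 rad and contact force between the fingers and battery_unit below 0.1 N and linear speed of battery_unit below 0.02 m/s))), for 0.2 s.
2. one unit stands in its own nest, let go (((horizontal distance between antenna_unit_center and round_nest below 0.015 m and angle between the x axis of antenna_unit_center and the x axis of round_nest, either way round below 0.2 rad and z of antenna_unit_center in the frame of round_nest between 0.021 and 0.029 m and angle between antenna_unit_center's own z axis and vertical below 0.08 rad and contact force between the fingers and antenna_unit below 0.1 N and linear speed of antenna_unit below 0.02 m/s) or (horizontal distance between battery_unit_center and square_nest below 0.015 m and angle between the x axis of battery_unit_center and the x axis of square_nest, either way round below 0.2 rad and z of battery_unit_center in the frame of square_nest between 0.021 and 0.029 m and angle between battery_unit_center's own z axis and vertical below 0.08 rad and contact force between the fingers and battery_unit below 0.1 N and linear speed of battery_unit below 0.02 m/s))), for 0.2 s.
3. both units stand in their own nests, let go (horizontal distance between antenna_unit_center and round_nest below 0.015 m and angle between the x axis of antenna_unit_center and the x axis of round_nest, either way round below 0.2 rad and z of antenna_unit_center in the frame of round_nest between 0.021 and 0.029 m and angle between each of antenna_unit_center, battery_unit_center's own z axis and vertical below 0.08 rad and contact force between the fingers and antenna_unit below 0.1 N and linear speed of each of antenna_unit, battery_unit below 0.02 m/s and horizontal distance between battery_unit_center and square_nest below 0.015 m and angle between the x axis of battery_unit_center and the x axis of square_nest, either way round below 0.2 rad and z of battery_unit_center in the frame of square_nest between 0.021 and 0.029 m and contact force between the fingers and battery_unit below 0.1 N), for 0.2 s.
At the end, for the whole second after the job is handed in: antenna unit flat in the round-ended nest, battery unit flat in the rectangular one, each within 15 mm of its middle and 0.2 rad of its direction; frame level, legs on the socket floors (handle within 5 mm of seated height, 10 mm of the rack's centre, 0.1 rad); all released, at rest (all of step 3 and horizontal distance between frame_handle and rack below 0.01 m and angle between the x axis of frame_handle and the x axis of rack, either way round below 0.1 rad and height (world z) of frame_handle between 0.128 and 0.139 m and angle between frame_handle's own z axis and vertical below 0.04 rad and contact force between the fingers and frame below 0.1 N and linear speed of frame below 0.02 m/s); the robot touches nothing.
It fails at once if the small bottle is pushed more than 30 mm or knocked over (distance of bottle from where it was at the start of the episode above 0.03 m or angle between bottle's own z axis and vertical above 0.5 rad).
It fails at once if the spool is pushed more than 30 mm or knocked over (distance of spool from where it was at the start of the episode above 0.03 m or angle between spool's own z axis and vertical above 0.5 rad).
It fails at once if the roll of tape is pushed more than 30 mm or knocked over (distance of tape from where it was at the start of the episode above 0.03 m or angle between tape's own z axis and vertical above 0.5 rad).
It also fails if it takes over 120 s, if anything falls off the work surface, if the arm or the gripper's body presses on something with over 40 N, if the wrist force passes 120 N, or if a joint passes its speed limit or range.

## Working session

There is one attempt and no reset: what is moved stays moved. The work goes in short steps, Python scripts to look and compute and a tool call to move; the robot and the scene stay as the last step left them, time stands still between calls to the robot, and variables do not carry over. Pictures are saved under pics/ and viewed, about 12 in all and at most 16, crops included, and the job is handed in when it is done.

Besides the shell and the picture viewer there is one more tool, called after "Emit:" by a JSON object that holds its "op" and its "data". drive_tool: Moves the arm, as the interface text tells. Its arguments: {"type":"object","properties":{"deltas":{"type":"array","items":{"type":"array"}}},"required":["deltas"]}

```bash
ls; mkdir -p pics; cat > h.py <<'E'
from bench import *
import numpy as np, cv2
from scipy.spatial.transform import Rotation as Ro
def f(s): return 200/np.tan(np.radians(s["fov_y"])/2)
def pix(s,u,v,z):
    R=np.array(s["R"]);t=np.array(s["t"])
    d=R.T@np.array([(u-s["cx"])/f(s),(v-s["cy"])/f(s),1]);c=-R.T@t
    return c+d*(z-c[2])/d[2]
def proj(s,X):
    p=np.array(s["R"])@np.array(X)+np.array(s["t"]);return p[:2]/p[2]*f(s)+[s["cx"],s["cy"]]
def save(s,n,box=None,k=1):
    im=s["img"]
    if box: im=im[box[1]:box[3],box[0]:box[2]]
    cv2.imwrite("pics/"+n,cv2.resize(im[...,::-1],None,fx=k,fy=k,interpolation=cv2.INTER_CUBIC))
E
python3 - <<'E'
from h import *
import pickle
for n in("top","side"):
    s=snapshot(n);save(s,n+"0.png");pickle.dump(s,open(n+"0.pkl","wb"))
    print(n,s["fov_y"],s["cx"],s["cy"],-np.array(s["R"]).T@np.array(s["t"]),np.round(s["R"],3).tolist(),{k:v for k,v in s.items() if k not in("img","R","t")})
print(read_state())
E
```

```text
pics
top 53.910528486622944 321.32132945892903 201.17268109597208 [ 0.3446462  -0.08573859  1.101624  ] [[-0.071, -0.998, -0.0], [-0.973, 0.069, -0.221], [0.22, -0.015, -0.975]] {'fov_y': 53.910528486622944, 'cx': 321.32132945892903, 'cy': 201.17268109597208}
side 54.30998468441764 319.3304374281007 199.09750548096125 [ 0.41695851 -0.83370048  0.96372791] [[0.987, -0.162, 0.018], [-0.111, -0.75, -0.652], [0.119, 0.641, -0.758]] {'fov_y': 54.30998468441764, 'cx': 319.3304374281007, 'cy': 199.09750548096125}
{'time_s': 0.1, 'q': array([ 1.02018872e+00,  2.59279574e-01,  1.53597303e+00, -2.46700136e-05,
        1.34799701e+00, -2.02822097e-01]), 'qvel': array([-0.00105364, -0.00181636, -0.00368118,  0.00256432,  0.00226527,
        0.00155786]), 'joint_efforts': array([ 2.25986150e-03, -4.38210797e+01, -2.84642351e+01,  7.21719861e-02,
        3.62913252e-02, -7.90238573e-05]), 'tool_pos': array([0.18718311, 0.51664227, 0.217896  ]), 'orientation': array([-3.13996481e+00, -3.10210651e-04,  2.79381236e+00]), 'contact_force': array([ 0.05299748, -0.47815776, -0.63585028]), 'ft_torque': array([-0.04374174, -0.01950366, -0.02842682]), 'finger_gap': 0.09294488117265522}
```

View pics/top0.png

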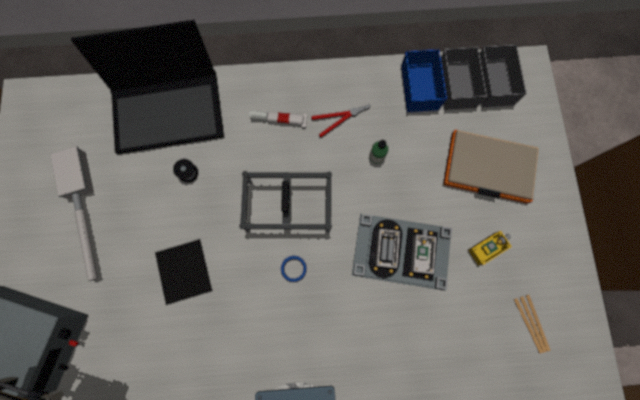

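View pics/side0.png

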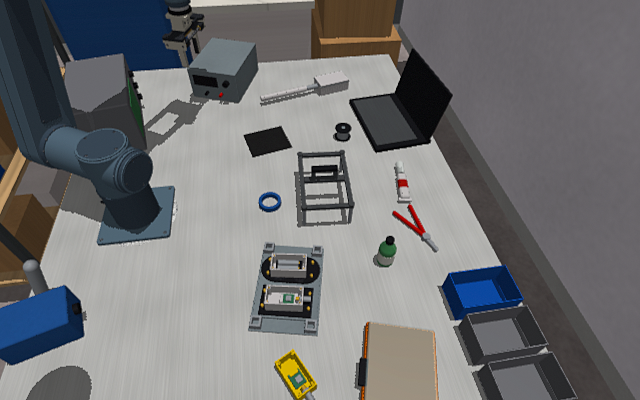

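The top view shows the rack at about (402,252), with the round nest holding the battery unit at (387,248) and the rectangular nest holding the antenna unit at (424,253). The frame is at (287,205), mat (184,271), tape (293,268), bottle (379,150) and spool (185,170). The yellow look-alike is at (490,247). Possible mix-ups for the antenna unit are the yellow case (rejected by colour) and the battery case (387,248). I'll check this in close crops.

```bash
python3 - <<'E'
from h import *
import pickle
t=pickle.load(open("top0.pkl","rb"));s=pickle.load(open("side0.pkl","rb"))
save(t,"c1.png",(345,205,465,295),6.5)
a=t["img"][160:250,225:345];save(t,"c2.png",(230,160,340,245),7)
save(s,"c3.png",(240,235,335,340),5.5)
E
```

```text
(no output)
```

View pics/c1.png

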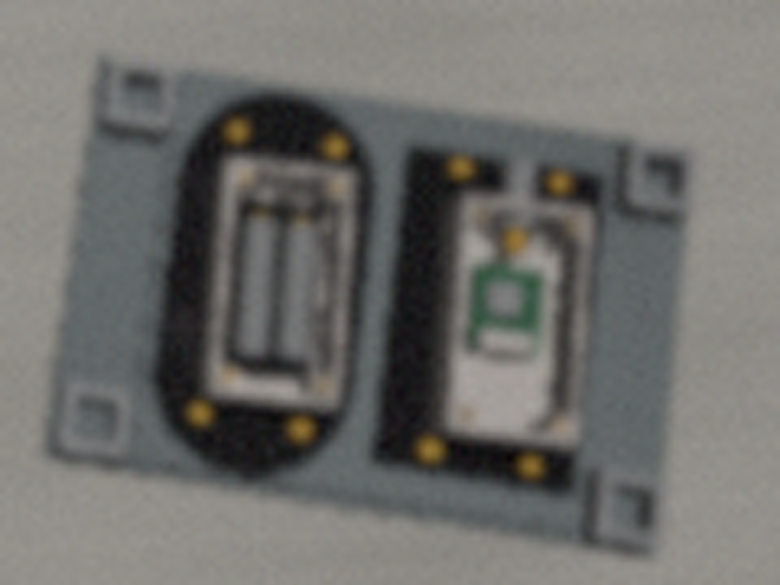

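View pics/c2.png

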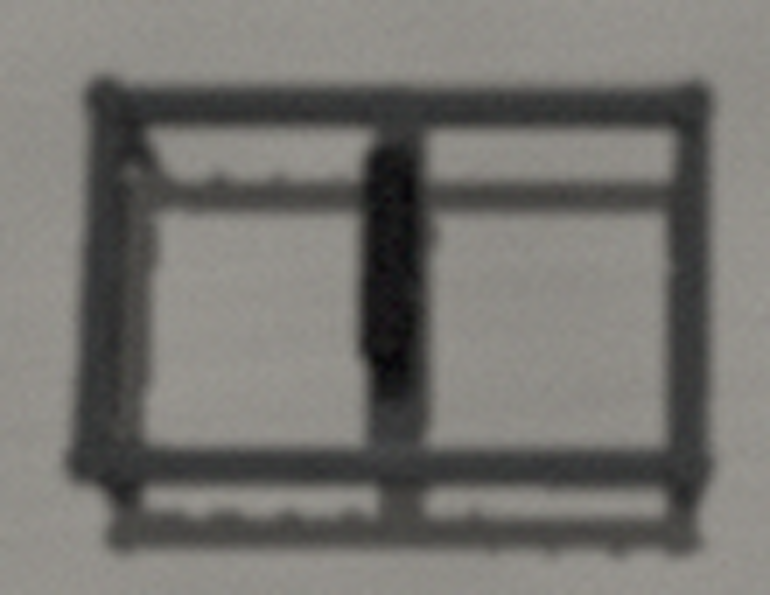

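View pics/c3.png

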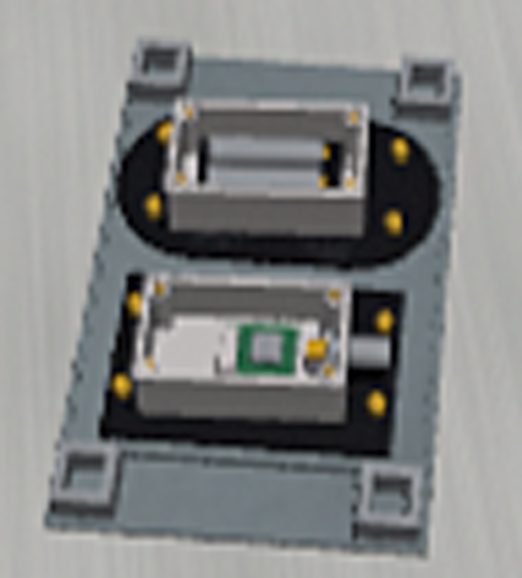

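```bash
cat >> h.py <<'E'
def fit(model,pts):
    """2D rigid fit model->pts; returns x,y,yaw deg, resid mm"""
    m=np.array(model,float);p=np.array(pts)[:,:2];mc,pc=m.mean(0),p.mean(0)
    a,b=m-mc,p-pc
    th=np.arctan2((a[:,0]*b[:,1]-a[:,1]*b[:,0]).sum(),(a*b).sum())
    R=np.array([[np.cos(th),-np.sin(th)],[np.sin(th),np.cos(th)]])
    o=pc-R@mc
    return np.round([*o*1000,np.degrees(th)],1),np.round((p-(m@R.T+o))*1000,1).tolist()
def crop(s,L,off,k,z): return [pix(s,(x+.5)/k-.5+off[0],(y+.5)/k-.5+off[1],z) for x,y in L]
E
python3 - <<'E'
from h import *
import pickle
t=pickle.load(open("top0.pkl","rb"));s=pickle.load(open("side0.pkl","rb"))
T=lambda L,z:crop(t,L,(345,205),6.5,z)
S=lambda L,z:crop(s,L,(240,235),5.5,z)
# model x: away from robot(+x up in top), y left
rk=[(.07,.112),(.07,-.112),(-.07,.112),(-.07,-.112)]
print("rack",fit(rk,T([(140,92),(660,177),(97,418),(627,507)],.024)),"\n",fit(rk,S([(430,80),(392,495),(162,63),(87,475)],.024)))
pn=[(.06,.021),(.06,-.021),(-.06,.021),(-.06,-.021)]
for n,a,b in(("round",[(238,130),(335,147),(200,412),(301,430)],[(400,150),(393,222),(164,132),(153,206)]),("square",[(460,167),(560,182),(431,450),(531,466)],[(384,320),(376,402),(134,302),(121,384)])):
    print(n,fit(pn,T(a,.026)),"\n",fit(pn,S(b,.026)))
cs=[(.048,.026),(.048,-.026),(-.048,.026),(-.048,-.026)]
for n,a,b in(("batt",[(222,152),(362,168),(203,397),(340,412)],[(367,103),(363,205),(178,98),(168,193)]),("ant",[(460,192),(602,205),(440,433),(578,445)],[(352,285),(346,388),(147,272),(136,367)])):
    print(n,fit(cs,T(a,.054)),"\n",fit(cs,S(b,.054)))
fr=[(.077,.119),(.077,-.119),(-.077,.119),(-.077,-.119)]
F=lambda L,z:crop(t,L,(230,160),7,z)
print("frame",fit(fr,F([(90,80),(710,82),(70,482),(712,482)],.09)))
h=F([(395,145),(391,400)],.138);print("handle",h,(h[0]+h[1])/2)
for n,(u,v),z in(("mat",(184,271),.004),("tape",(293,268),.019),("bottle",(379,158),0),("spool",(185,171),.04)):print(n,pix(t,u,v,z))
for n,(u,v),z in(("mat",(268,141),.004),("tape",(270,201),.019),("bottle",(384,263),0),("spool",(343,126),.044),("handle",(324,171),.138)):print(n,pix(s,u,v,z))
E
```

```text
rack (array([ 435.2, -315.9,  -13.4]), [[-0.3, -0.3], [-0.3, 0.8], [0.1, -1.8], [0.6, 1.2]]) 
 (array([ 435.5, -317.8,  -13.2]), [[0.5, 0.3], [-0.7, 0.7], [0.1, -0.3], [0.1, -0.7]])
round (array([ 445.9, -269.6,  -13.4]), [[0.3, -0.2], [-0.1, 0.3], [0.2, 0.0], [-0.3, -0.2]]) 
 (array([ 444.7, -271.3,  -13.3]), [[-0.1, -0.4], [-0.1, 0.3], [-0.4, 0.6], [0.5, -0.4]])
square (array([ 424. , -362.8,  -13. ]), [[-0.2, 0.3], [-0.1, -0.3], [0.1, -0.2], [0.2, 0.2]]) 
 (array([ 422.9, -363.7,  -13.1]), [[0.0, -0.1], [-0.2, 0.1], [-0.2, 0.2], [0.4, -0.1]])
batt (array([ 441.7, -270. ,  -10.8]), [[2.7, 2.4], [1.8, -3.5], [-2.2, 2.3], [-2.3, -1.3]]) 
 (array([ 441.6, -271.8,  -11.2]), [[-0.9, 2.8], [-0.8, -3.2], [0.5, 1.3], [1.2, -1.0]])
ant (array([ 420. , -365.4,  -11.8]), [[0.6, 2.4], [1.7, -4.3], [-2.1, 3.0], [-0.2, -1.1]]) 
 (array([ 420.2, -365. ,  -13.1]), [[-1.0, -0.6], [1.1, -0.7], [-1.7, -1.0], [1.6, 2.3]])
frame (array([584.5,  -9.3,  -4.2]), [[0.8, -0.2], [0.4, 0.1], [-0.8, 0.1], [-0.4, -0.0]])
handle [array([ 0.62271064, -0.01522118,  0.138     ]), array([ 0.52878962, -0.00901921,  0.138     ])] [ 0.57575013 -0.01212019  0.138     ]
mat [0.42249917 0.28766171 0.004     ]
tape [ 0.4085843  -0.01292035  0.019     ]
bottle [ 0.7112208  -0.28177936  0.        ]
spool [0.69819124 0.2743436  0.04      ]
mat [0.42535517 0.28679145 0.004     ]
tape [ 0.40931851 -0.01938247  0.019     ]
bottle [ 0.71297038 -0.28398783  0.        ]
spool [0.70659431 0.28527956 0.044     ]
handle [ 0.57843214 -0.02813019  0.138     ]
```

Both cameras agree to about 2 mm on the rack, (435,-317) at yaw -13.3°. The silver and grey cases are the real units, battery in the round nest and antenna in the rectangular one, and the yellow one is excluded. I'll start towards the battery unit at (442,-271).

Emit:
{"op": "drive_tool", "data": {"deltas": [[[-25, -33, 1], [0, 0, 0], 0.78], [[-51, -65, 2], [0, 0, 0], 0.78], [[-76, -98, 3], [0, 0, 0], 0.78], [[-102, -131, 4], [0, 0, 0], 0.78], [[-127, -163, 5], [0, 0, 0], 0.78]]}}

```text
time_s: 0.52
tool_pos: [0.2509, 0.3187, 0.2132]
orientation: [-3.141, -0.0, 2.795]
contact_force: [1.1, -0.4, -0.6]
finger_gap: 0.0728
```

```bash
cat >> h.py <<'E'
def go(x,y,z,yaw):
    """print tool-frame shift (mm) and z turn (deg) from present pose to a tool-down world target (mm, deg)"""
    st=read_state();R=Ro.from_euler("xyz",st["orientation"])
    d=R.inv().apply(np.array([x,y,z])-np.array(st["tool_pos"])*1000)
    r=(R.inv()*Ro.from_euler("xyz",[180,0,yaw],degrees=True)).as_rotvec(degrees=True)
    print(np.round(st["time_s"],2),"pos",np.round(np.array(st["tool_pos"])*1000,1),"shift",np.round(d,1),"len",round(np.linalg.norm(d)),"turn",np.round(r,1),"F",np.round(st["contact_force"],1),"gap",np.round(st["finger_gap"]*1000,1))
E
python3 -c "
from h import *
go(442,-271,120,166.7)"
```

```text
0.52 pos [250.9 318.7 213.2] shift [-380.1 -489.6   93.4] len 627 turn [-0.  -0.  -6.6] F [ 1.1 -0.4 -0.6] gap 72.8
```

Emit:
{"op": "drive_tool", "data": {"deltas": [[[-25, -33, 4], [0, 0, 0], 0.78], [[-51, -65, 8], [0, 0, 0], 0.78], [[-76, -98, 12], [0, 0, 0], 0.78], [[-102, -131, 16], [0, 0, 0], 0.78], [[-127, -163, 20], [0, 0, 0], 0.78]]}}

```text
time_s: 0.93
tool_pos: [0.3149, 0.1222, 0.1935]
orientation: [3.141, 0.001, 2.794]
contact_force: [1.2, 0.2, 0.6]
finger_gap: 0.0727
```

Emit:
{"op": "drive_tool", "data": {"deltas": [[[-25, -33, 4], [0, 0, 0], 0.78], [[-51, -65, 8], [0, 0, 0], 0.78], [[-76, -98, 12], [0, 0, 0], 0.78], [[-102, -131, 16], [0, 0, 0], 0.78], [[-127, -163, 20], [0, 0, 0], 0.78]]}}

```text
time_s: 1.35
tool_pos: [0.3789, -0.0747, 0.1735]
orientation: [3.141, 0.0, 2.793]
contact_force: [1.4, 0.6, -0.3]
finger_gap: 0.0728
```

Emit:
{"op": "drive_tool", "data": {"deltas": [[[-25, -33, 4], [0, 0, -2], 0.78], [[-51, -65, 8], [0, 0, -4], 0.78], [[-76, -98, 12], [0, 0, -6.6], 0.78], [[-102, -131, 16], [0, 0, -6.6], 0.78], [[-126, -163, 20], [0, 0, -6.6], 0.78]]}}

```text
time_s: 1.77
tool_pos: [0.4419, -0.2708, 0.153]
orientation: [3.141, -0.0, 2.908]
contact_force: [0.7, -0.4, -0.4]
finger_gap: 0.0728
```

```bash
python3 -c "
from h import *
go(442,-271,110,166.7)"
```

```text
1.77 pos [ 441.9 -270.8  153. ] shift [-0.2 -0.2 43. ] len 43 turn [ 0.  -0.  -0.1] F [ 0.7 -0.4 -0.4] gap 72.8
```

Emit:
{"op": "drive_tool", "data": {"deltas": [[[0, 0, 35], [0, 0, 0], 0.78], [[0, 0, 70], [0, 0, 0], 0.78], [[0, 0, 100], [0, 0, 0], 0.78], [[0, 0, 118], [0, 0, 0], 0.78], [[0, 0, 128], [0, 0, 0], 0.78]]}}

```text
time_s: 2.18
tool_pos: [0.4401, -0.2673, 0.0226]
orientation: [3.139, -0.005, 2.909]
contact_force: [-0.6, 0.8, 0.2]
finger_gap: 0.0724
```

Emit:
{"op": "drive_tool", "data": {"deltas": [[[0, 0, 0], [0, 0, 0], 0.3], [[0, 0, 0], [0, 0, 0], 0.3], [[0, 0, 0], [0, 0, 0], 0.3], [[0, 0, 0], [0, 0, 0], 0.3], [[0, 0, 0], [0, 0, 0], 0.3]]}}

```text
time_s: 2.6
tool_pos: [0.4429, -0.2696, 0.0272]
orientation: [-3.14, 0.003, 2.909]
contact_force: [-0.3, -1.0, 2.1]
finger_gap: 0.0522
```

```bash
python3 -c "
from h import *
go(442,-271,25,166.7)
s=snapshot('side');save(s,'g1.png',(220,180,350,340),3.7)"
```

```text
2.6 pos [ 442.9 -269.6   27.2] shift [ 0.5 -1.6  2.2] len 3 turn [-0.1  0.2 -0. ] F [-0.3 -1.   2.1] gap 52.2
```

View pics/g1.png

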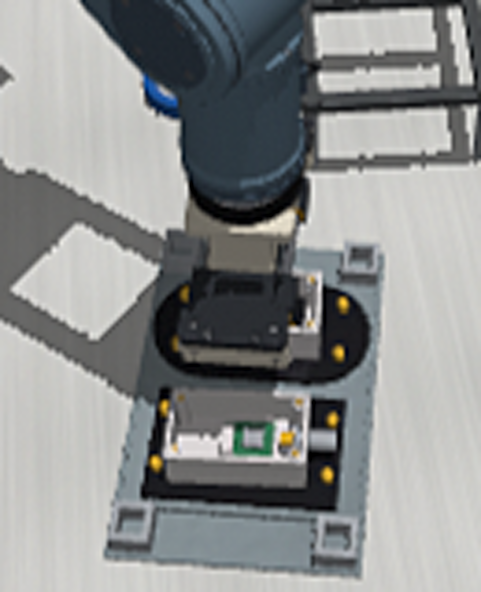

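Picture 6 shows the fingers on the long sides of the battery unit at mid-length, and the gap of 52 mm matches its width. Next I lift it and carry it to the mat.

Emit:
{"op": "drive_tool", "data": {"deltas": [[[0, 0, -10], [0, 0, 0], 0.3], [[0, 0, -35], [0, 0, 0], 0.3], [[0, 0, -70], [0, 0, 0], 0.3], [[0, 0, -105], [0, 0, 0], 0.3], [[0, 0, -130], [0, 0, 0], 0.3]]}}

```text
time_s: 3.07
tool_pos: [0.4422, -0.2688, 0.1592]
orientation: [-3.14, 0.002, 2.909]
contact_force: [0.3, -1.6, -1.8]
finger_gap: 0.0519
```

Emit:
{"op": "drive_tool", "data": {"deltas": [[[8, 28, 0], [0, 0, 0], 0.3], [[18, 65, 0], [0, 0, 0], 0.3], [[28, 103, 0], [0, 0, 0], 0.3], [[39, 141, 0], [0, 0, 0], 0.3], [[49, 179, 0], [0, 0, 0], 0.3]]}}

```text
time_s: 3.48
tool_pos: [0.4345, -0.0814, 0.1564]
orientation: [3.141, 0.0, 2.908]
contact_force: [0.3, 0.4, -1.9]
finger_gap: 0.0522
```

Emit:
{"op": "drive_tool", "data": {"deltas": [[[10, 36, 0], [0, 0, 0], 0.3], [[20, 72, 0], [0, 0, 0], 0.3], [[29, 107, 0], [0, 0, 0], 0.3], [[39, 143, 0], [0, 0, 0], 0.3], [[49, 179, 0], [0, 0, 0], 0.3]]}}

```text
time_s: 3.9
tool_pos: [0.4282, 0.1041, 0.1565]
orientation: [3.141, 0.001, 2.909]
contact_force: [1.0, -0.9, -2.6]
finger_gap: 0.0522
```

Emit:
{"op": "drive_tool", "data": {"deltas": [[[10, 38, 0], [0, 0, 0], 0.3], [[21, 76, 0], [0, 0, 0], 0.3], [[31, 114, 0], [0, 0, 0], 0.3], [[41, 150, 0], [0, 0, 0], 0.3], [[49, 179, 0], [0, 0, 0], 0.3]]}}

```text
time_s: 4.32
tool_pos: [0.4215, 0.2905, 0.1565]
orientation: [3.141, -0.0, 2.91]
contact_force: [1.5, -0.9, -0.9]
finger_gap: 0.0525
```

Emit:
{"op": "drive_tool", "data": {"deltas": [[[0, 0, 30], [0, 0, 0], 0.3], [[0, 0, 60], [0, 0, 0], 0.3], [[0, 0, 90], [0, 0, 0], 0.3], [[0, 0, 110], [0, 0, 0], 0.3], [[0, 0, 120], [0, 0, 0], 0.3]]}}

```text
time_s: 4.73
tool_pos: [0.4203, 0.2871, 0.0335]
orientation: [-3.139, -0.004, 2.909]
contact_force: [-0.2, 0.7, -1.7]
finger_gap: 0.0519
```

```bash
python3 -c "
from h import *
go(424,287,16,166.7)
s=snapshot('side');save(s,'g2.png',(180,60,380,260),3)"
```

```text
4.73 pos [420.3 287.1  33.5] shift [-3.7  0.8 17.5] len 18 turn [-0.2 -0.2  0. ] F [-0.2  0.7 -1.7] gap 51.9
```

View pics/g2.png

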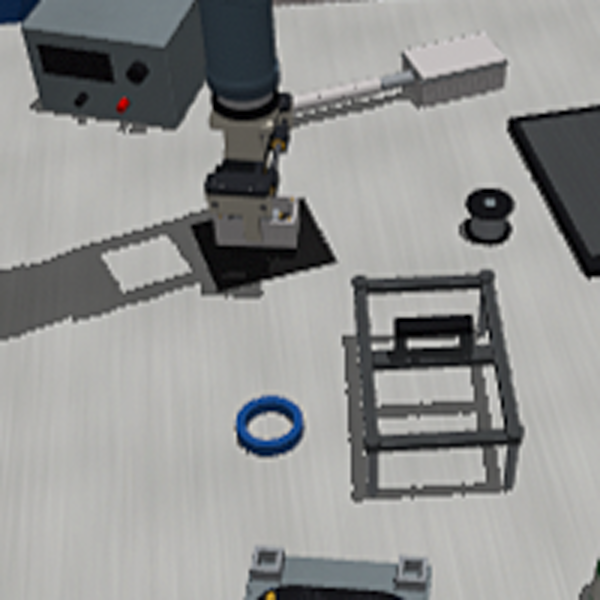

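Picture 7 shows the battery held just above the middle of the mat. I lower it, release and rise.

Emit:
{"op": "drive_tool", "data": {"deltas": [[[0, 0, 5], [0, 0, 0], 0.3], [[0, 0, 10], [0, 0, 0], 0.3], [[0, 0, 14], [0, 0, 0], 0.3], [[0, 0, 17], [0, 0, 0], 0.3], [[0, 0, 17], [0, 0, 0], 0.3]]}}

```text
time_s: 5.2
tool_pos: [0.4228, 0.2877, 0.0188]
orientation: [3.141, 0.0, 2.909]
contact_force: [-0.8, 0.5, -2.1]
finger_gap: 0.0524
```

Emit:
{"op": "drive_tool", "data": {"deltas": [[[0, 0, 0], [0, 0, 0], 0.3], [[0, 0, 0], [0, 0, 0], 0.5], [[0, 0, 0], [0, 0, 0], 0.78], [[0, 0, 0], [0, 0, 0], 0.78], [[0, 0, 0], [0, 0, 0], 0.78]]}}

```text
time_s: 5.62
tool_pos: [0.423, 0.2879, 0.0191]
orientation: [3.141, 0.001, 2.909]
contact_force: [-0.5, -0.4, -0.1]
finger_gap: 0.0679
```

Emit:
{"op": "drive_tool", "data": {"deltas": [[[0, 0, 0], [0, 0, 0], 0.78], [[0, 0, -25], [0, 0, 0], 0.78], [[0, 0, -60], [0, 0, 0], 0.78], [[0, 0, -100], [0, 0, 0], 0.78], [[0, 0, -135], [0, 0, 0], 0.78]]}}

```text
time_s: 6.03
tool_pos: [0.4225, 0.2877, 0.1556]
orientation: [3.142, 0.0, 2.909]
contact_force: [0.8, 0.4, 0.4]
finger_gap: 0.0724
```

```bash
python3 -c "
from h import *
go(420,-365,150,166.7)"
```

```text
6.03 pos [422.5 287.7 155.6] shift [-148.1 -635.7    5.6] len 653 turn [ 0.  0. -0.] F [0.8 0.4 0.4] gap 72.4
```

Emit:
{"op": "drive_tool", "data": {"deltas": [[[-7, -30, 0], [0, 0, 0], 0.78], [[-14, -62, 0], [0, 0, 0], 0.78], [[-22, -94, 0], [0, 0, 0], 0.78], [[-29, -126, 0], [0, 0, 0], 0.78], [[-37, -159, 0], [0, 0, 0], 0.78]]}}

```text
time_s: 6.45
tool_pos: [0.4216, 0.1234, 0.154]
orientation: [3.141, 0.001, 2.91]
contact_force: [1.6, -0.7, -0.6]
finger_gap: 0.0727
```

Emit:
{"op": "drive_tool", "data": {"deltas": [[[-7, -32, 0], [0, 0, 0], 0.78], [[-15, -64, 0], [0, 0, 0], 0.78], [[-22, -95, 0], [0, 0, 0], 0.78], [[-30, -127, 0], [0, 0, 0], 0.78], [[-37, -159, 0], [0, 0, 0], 0.78]]}}

```text
time_s: 6.87
tool_pos: [0.4212, -0.0403, 0.154]
orientation: [-3.142, 0.001, 2.909]
contact_force: [0.6, 0.9, 1.1]
finger_gap: 0.0725
```

Emit:
{"op": "drive_tool", "data": {"deltas": [[[-7, -32, 0], [0, 0, 0], 0.78], [[-15, -64, 0], [0, 0, 0], 0.78], [[-22, -95, 0], [0, 0, 0], 0.78], [[-30, -127, 0], [0, 0, 0], 0.78], [[-37, -159, 0], [0, 0, 0], 0.78]]}}

```text
time_s: 7.28
tool_pos: [0.4204, -0.2037, 0.1539]
orientation: [-3.141, 0.001, 2.909]
contact_force: [-0.6, -0.1, 0.0]
finger_gap: 0.0727
```

Emit:
{"op": "drive_tool", "data": {"deltas": [[[-8, -34, 0], [0, 0, 0], 0.78], [[-16, -68, 0], [0, 0, 0], 0.78], [[-24, -102, 0], [0, 0, 0], 0.78], [[-31, -135, 0], [0, 0, 0], 0.78], [[-37, -159, 0], [0, 0, 0], 0.78]]}}

```text
time_s: 7.7
tool_pos: [0.4196, -0.3683, 0.1537]
orientation: [-3.141, 0.001, 2.908]
contact_force: [1.1, -0.8, -0.4]
finger_gap: 0.0726
```

```bash
python3 -c "
from h import *
go(420,-365,25,166.7)
s=snapshot('side');a=cv2.resize(s['img'][100:190,225:365],None,fx=5.4,fy=5.4,interpolation=2)
cv2.imwrite('pics/g3.png',a[...,::-1])
import pickle;pickle.dump(s,open('side1.pkl','wb'))"
```

```text
7.7 pos [ 419.6 -368.3  153.7] shift [  0.4   3.4 128.7] len 129 turn [-0.1  0.  -0.1] F [ 1.1 -0.8 -0.4] gap 72.6
```

View pics/g3.png

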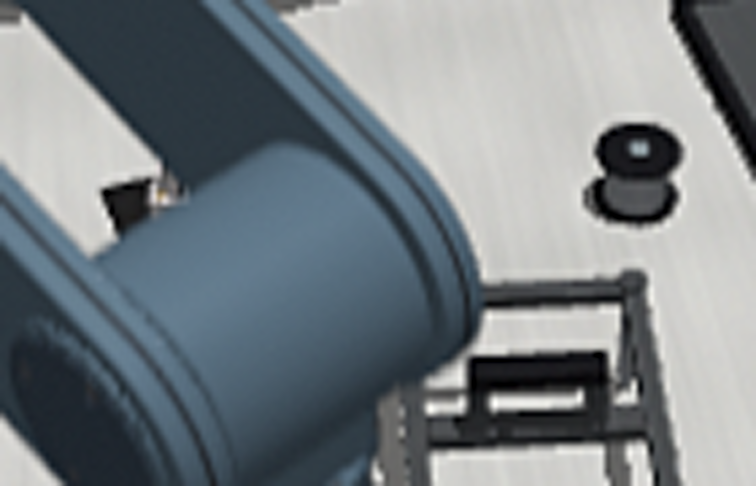

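The arm hides the mat in picture 8, so I'll check it from the top view while gripping.

Emit:
{"op": "drive_tool", "data": {"deltas": [[[0, 1, 35], [0, 0, 0], 0.78], [[0, 3, 70], [0, 0, 0], 0.78], [[0, 3, 100], [0, 0, 0], 0.78], [[0, 3, 118], [0, 0, 0], 0.78], [[0, 3, 127], [0, 0, 0], 0.78]]}}

```text
time_s: 8.17
tool_pos: [0.4193, -0.3604, 0.0238]
orientation: [3.138, -0.004, 2.909]
contact_force: [0.5, 0.8, 0.1]
finger_gap: 0.0726
```

Emit:
{"op": "drive_tool", "data": {"deltas": [[[0, 0, 0], [0, 0, 0], 0.3], [[0, 0, 0], [0, 0, 0], 0.3], [[0, 0, 0], [0, 0, 0], 0.3], [[0, 0, 0], [0, 0, 0], 0.3], [[0, 0, 0], [0, 0, 0], 0.3]]}}

```text
time_s: 8.58
tool_pos: [0.4216, -0.3635, 0.0283]
orientation: [-3.139, 0.003, 2.909]
contact_force: [0.2, -1.1, 2.0]
finger_gap: 0.0522
```

```bash
python3 -c "
from h import *
go(420,-365,27,166.7)
s=snapshot('top')
a=cv2.resize(s['img'][225:315,140:230],None,fx=4,fy=4,interpolation=2);b=cv2.resize(s['img'][205:295,345:445],None,fx=4,fy=4,interpolation=2)
cv2.imwrite('pics/g4.png',np.hstack([a,b])[...,::-1])"
```

```text
8.58 pos [ 421.6 -363.5   28.3] shift [ 1.2 -1.8  1.3] len 3 turn [-0.1  0.2 -0. ] F [ 0.2 -1.1  2. ] gap 52.2
```

View pics/g4.png

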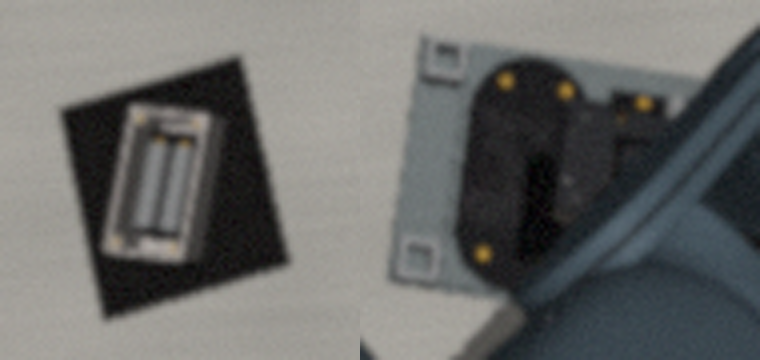

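Picture 9 shows the battery flat in the middle of the mat, released. The antenna unit is gripped at 52 mm. I lift it and move it across to the round nest.

Emit:
{"op": "drive_tool", "data": {"deltas": [[[0, 0, -8], [0, 0, 0], 0.3], [[0, 0, -25], [0, 0, 0], 0.3], [[0, 0, -45], [0, 0, 0], 0.3], [[0, 0, -60], [0, 0, 0], 0.3], [[0, 0, -60], [0, 0, 0], 0.3]]}}

```text
time_s: 9.05
tool_pos: [0.422, -0.3637, 0.0901]
orientation: [-3.138, 0.004, 2.909]
contact_force: [0.7, -1.0, -2.6]
finger_gap: 0.0518
```

Emit:
{"op": "drive_tool", "data": {"deltas": [[[0, 18, 0], [0, 0, 0], 0.3], [[-1, 42, 0], [0, 0, 0], 0.3], [[-2, 68, 0], [0, 0, 0], 0.3], [[-3, 88, 0], [0, 0, 0], 0.3], [[-3, 97, 0], [0, 0, 0], 0.3]]}}

```text
time_s: 9.47
tool_pos: [0.4455, -0.2655, 0.0858]
orientation: [3.139, -0.002, 2.91]
contact_force: [-0.6, 0.0, -2.6]
finger_gap: 0.052
```

Emit:
{"op": "drive_tool", "data": {"deltas": [[[0, 0, 10], [0, 0, 0], 0.3], [[0, 0, 22], [0, 0, 0], 0.3], [[0, 0, 34], [0, 0, 0], 0.3], [[0, 0, 40], [0, 0, 0], 0.3], [[0, 0, 40], [0, 0, 0], 0.3]]}}

```text
time_s: 9.88
tool_pos: [0.4447, -0.2686, 0.0445]
orientation: [3.14, -0.003, 2.908]
contact_force: [-0.6, -0.3, -2.5]
finger_gap: 0.0522
```

```bash
python3 -c "
from h import *
go(447,-270.2,28.5,166.7)
s=snapshot('side');save(s,'g5.png',(230,220,350,340),5)"
```

```text
9.88 pos [ 444.7 -268.6   44.5] shift [-2.7 -1.  16. ] len 16 turn [ 0.1 -0.2 -0.1] F [-0.6 -0.3 -2.5] gap 52.2
```

View pics/g5.png

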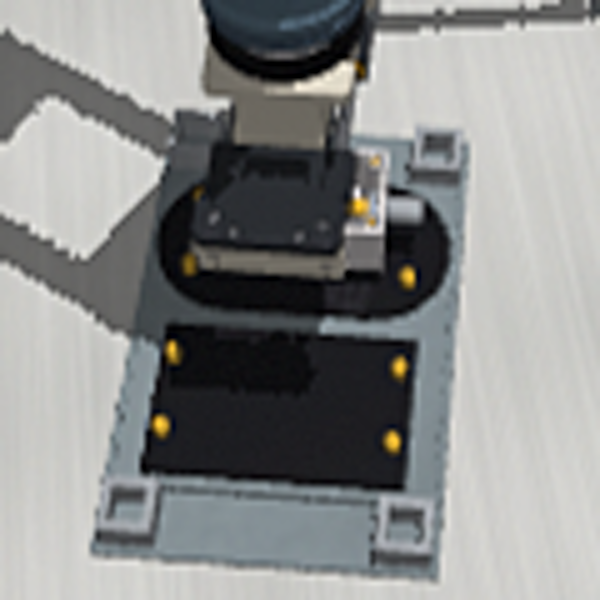

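Picture 10 shows the antenna unit over the round nest with its connector between the pins. I lower and release it.

Emit:
{"op": "drive_tool", "data": {"deltas": [[[-2, -1, 5], [0, 0, 0], 0.3], [[-2, -1, 10], [0, 0, 0], 0.3], [[-2, -1, 15], [0, 0, 0], 0.3], [[-2, -1, 18], [0, 0, 0], 0.3], [[-2, -1, 18], [0, 0, 0], 0.3]]}}

```text
time_s: 10.35
tool_pos: [0.4475, -0.27, 0.0284]
orientation: [3.141, -0.0, 2.909]
contact_force: [-0.3, 0.0, -2.4]
finger_gap: 0.0521
```

Emit:
{"op": "drive_tool", "data": {"deltas": [[[0, 0, 0], [0, 0, 0], 0.3], [[0, 0, 0], [0, 0, 0], 0.55], [[0, 0, 0], [0, 0, 0], 0.78], [[0, 0, 0], [0, 0, 0], 0.78], [[0, 0, 0], [0, 0, 0], 0.78]]}}

```text
time_s: 10.77
tool_pos: [0.448, -0.2703, 0.029]
orientation: [-3.141, 0.001, 2.909]
contact_force: [-0.6, 0.1, 0.0]
finger_gap: 0.0674
```

Emit:
{"op": "drive_tool", "data": {"deltas": [[[0, 0, 0], [0, 0, 0], 0.78], [[0, 0, -25], [0, 0, 0], 0.78], [[0, 0, -60], [0, 0, 0], 0.78], [[0, 0, -95], [0, 0, 0], 0.78], [[0, 0, -125], [0, 0, 0], 0.78]]}}

```text
time_s: 11.18
tool_pos: [0.4478, -0.2702, 0.1558]
orientation: [-3.141, 0.001, 2.909]
contact_force: [1.4, 0.1, 0.8]
finger_gap: 0.0726
```

```bash
python3 -c "
from h import *
go(423,288,150,166.7)"
```

```text
11.18 pos [ 447.8 -270.2  155.8] shift [152.8 537.4   5.4] len 559 turn [-0.   0.1 -0. ] F [1.4 0.1 0.8] gap 72.6
```

Emit:
{"op": "drive_tool", "data": {"deltas": [[[8, 28, 0], [0, 0, 0], 0.78], [[18, 65, 0], [0, 0, 0], 0.78], [[29, 103, 0], [0, 0, 0], 0.78], [[40, 141, 0], [0, 0, 0], 0.78], [[51, 179, 0], [0, 0, 0], 0.78]]}}

```text
time_s: 11.6
tool_pos: [0.4389, -0.0827, 0.154]
orientation: [-3.142, 0.001, 2.908]
contact_force: [0.5, 0.3, -0.9]
finger_gap: 0.0728
```

Emit:
{"op": "drive_tool", "data": {"deltas": [[[10, 36, 0], [0, 0, 0], 0.78], [[20, 72, 0], [0, 0, 0], 0.78], [[31, 107, 0], [0, 0, 0], 0.78], [[41, 143, 0], [0, 0, 0], 0.78], [[51, 179, 0], [0, 0, 0], 0.78]]}}

```text
time_s: 12.02
tool_pos: [0.4306, 0.1036, 0.154]
orientation: [3.141, 0.001, 2.909]
contact_force: [0.2, -0.3, -0.5]
finger_gap: 0.0723
```

Emit:
{"op": "drive_tool", "data": {"deltas": [[[10, 38, 0], [0, 0, 0], 0.78], [[21, 76, 0], [0, 0, 0], 0.78], [[32, 114, 0], [0, 0, 0], 0.78], [[43, 150, 0], [0, 0, 0], 0.78], [[51, 179, 0], [0, 0, 0], 0.78]]}}

```text
time_s: 12.43
tool_pos: [0.4219, 0.2906, 0.154]
orientation: [3.141, 0.0, 2.91]
contact_force: [-0.2, -0.8, 0.8]
finger_gap: 0.0727
```

Emit:
{"op": "drive_tool", "data": {"deltas": [[[0, 0, 20], [0, 0, 0], 0.78], [[0, 0, 45], [0, 0, 0], 0.78], [[0, 0, 68], [0, 0, 0], 0.78], [[0, 0, 80], [0, 0, 0], 0.78], [[0, 0, 80], [0, 0, 0], 0.78]]}}

```text
time_s: 12.85
tool_pos: [0.4204, 0.2871, 0.071]
orientation: [-3.138, -0.004, 2.909]
contact_force: [0.9, -0.1, -0.1]
finger_gap: 0.0729
```

```bash
python3 -c "
from h import *
go(423,288,15,166.7)
s=snapshot('top');save(s,'g6.png',(350,205,460,295),6)"
```

```text
12.85 pos [420.4 287.1  71. ] shift [-2.5  1.7 56. ] len 56 turn [-0.2 -0.3 -0. ] F [ 0.9 -0.1 -0.1] gap 72.9
```

View pics/g6.png

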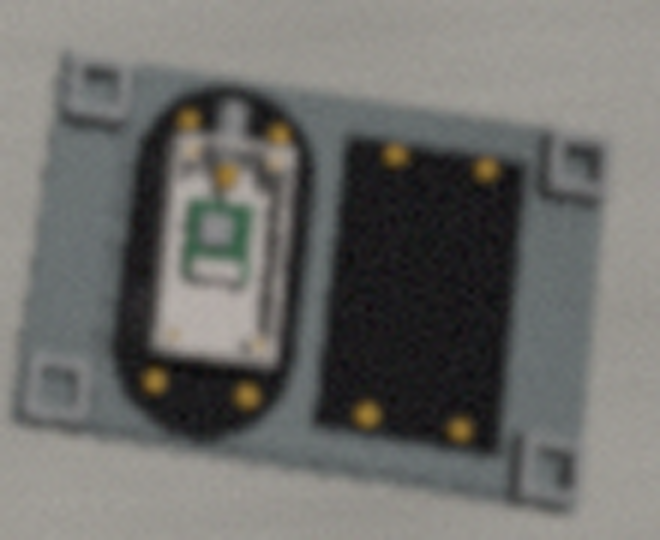

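Picture 11 shows the antenna unit in the round nest, centred between the pins. I pick up the battery.

Emit:
{"op": "drive_tool", "data": {"deltas": [[[0, 0, 20], [0, 0, 0], 0.78], [[0, 0, 40], [0, 0, 0], 0.78], [[0, 0, 52], [0, 0, 0], 0.78], [[0, 0, 57], [0, 0, 0], 0.78], [[0, 0, 57], [0, 0, 0], 0.78]]}}

```text
time_s: 13.32
tool_pos: [0.4227, 0.2877, 0.0167]
orientation: [-3.141, -0.0, 2.909]
contact_force: [-0.1, 0.5, -0.8]
finger_gap: 0.0726
```

Emit:
{"op": "drive_tool", "data": {"deltas": [[[0, 0, 0], [0, 0, 0], 0.3], [[0, 0, 0], [0, 0, 0], 0.3], [[0, 0, 0], [0, 0, 0], 0.3], [[0, 0, 0], [0, 0, 0], 0.3], [[0, 0, 0], [0, 0, 0], 0.3]]}}

```text
time_s: 13.73
tool_pos: [0.4233, 0.288, 0.0176]
orientation: [3.141, 0.002, 2.909]
contact_force: [-0.1, -0.6, 6.3]
finger_gap: 0.052
```

```bash
python3 -c "
from h import *
import pickle
go(423,288,15,166.7)
t=pickle.load(open('top0.pkl','rb'))
print(fit([(.048,.026),(.048,-.026),(-.048,.026),(-.048,-.026)],crop(t,[(170,138),(300,150),(152,352),(280,367)],(350,205),6,.054)))"
```

```text
13.73 pos [423.3 288.   17.6] shift [ 0.3 -0.1  2.6] len 3 turn [ 0.1  0.1 -0. ] F [-0.1 -0.6  6.3] gap 52.0
(array([ 445.6, -268.4,  -10.9]), [[-0.1, 3.0], [0.2, -3.5], [0.2, 2.4], [-0.4, -1.9]])
```

Emit:
{"op": "drive_tool", "data": {"deltas": [[[0, 0, -8], [0, 0, 0], 0.3], [[0, 0, -35], [0, 0, 0], 0.3], [[0, 0, -70], [0, 0, 0], 0.3], [[0, 0, -105], [0, 0, 0], 0.3], [[0, 0, -135], [0, 0, 0], 0.3]]}}

```text
time_s: 14.15
tool_pos: [0.4223, 0.2877, 0.1539]
orientation: [3.141, 0.0, 2.909]
contact_force: [1.2, 0.3, -1.8]
finger_gap: 0.0523
```

Emit:
{"op": "drive_tool", "data": {"deltas": [[[-7, -28, 0], [0, 0, 0], 0.3], [[-14, -60, 0], [0, 0, 0], 0.3], [[-22, -93, 0], [0, 0, 0], 0.3], [[-30, -126, 0], [0, 0, 0], 0.3], [[-38, -158, 0], [0, 0, 0], 0.3]]}}

```text
time_s: 14.57
tool_pos: [0.4223, 0.1239, 0.1519]
orientation: [-3.141, -0.0, 2.91]
contact_force: [0.7, 0.2, -2.3]
finger_gap: 0.0521
```

Emit:
{"op": "drive_tool", "data": {"deltas": [[[-8, -32, 0], [0, 0, 0], 0.3], [[-15, -63, 0], [0, 0, 0], 0.3], [[-23, -95, 0], [0, 0, 0], 0.3], [[-30, -127, 0], [0, 0, 0], 0.3], [[-38, -159, 0], [0, 0, 0], 0.3]]}}

```text
time_s: 14.98
tool_pos: [0.4226, -0.0395, 0.152]
orientation: [3.141, -0.0, 2.909]
contact_force: [1.7, 0.1, -1.9]
finger_gap: 0.0526
```

Emit:
{"op": "drive_tool", "data": {"deltas": [[[-8, -32, 0], [0, 0, 0], 0.3], [[-15, -63, 0], [0, 0, 0], 0.3], [[-23, -95, 0], [0, 0, 0], 0.3], [[-30, -127, 0], [0, 0, 0], 0.3], [[-38, -159, 0], [0, 0, 0], 0.3]]}}

```text
time_s: 15.4
tool_pos: [0.423, -0.203, 0.1519]
orientation: [3.141, -0.0, 2.909]
contact_force: [0.5, 1.0, -2.3]
finger_gap: 0.052
```

Emit:
{"op": "drive_tool", "data": {"deltas": [[[-9, -36, 0], [0, 0, 0], 0.3], [[-17, -74, 0], [0, 0, 0], 0.3], [[-26, -110, 0], [0, 0, 0], 0.3], [[-33, -142, 0], [0, 0, 0], 0.3], [[-38, -159, 0], [0, 0, 0], 0.3]]}}

```text
time_s: 15.82
tool_pos: [0.4234, -0.369, 0.1517]
orientation: [-3.14, 0.0, 2.907]
contact_force: [1.0, -0.1, -2.0]
finger_gap: 0.052
```

Emit:
{"op": "drive_tool", "data": {"deltas": [[[0, 0, 25], [0, 0, 0], 0.3], [[0, 0, 55], [0, 0, 0], 0.3], [[0, 0, 85], [0, 0, 0], 0.3], [[0, 0, 105], [0, 0, 0], 0.3], [[0, 0, 105], [0, 0, 0], 0.3]]}}

```text
time_s: 16.23
tool_pos: [0.4215, -0.3621, 0.0423]
orientation: [3.136, -0.007, 2.909]
contact_force: [-0.4, 0.4, -3.0]
finger_gap: 0.0523
```

```bash
python3 -c "
from h import *
go(424.5,-363.8,29.6,166.7)"
```

```text
16.23 pos [ 421.5 -362.1   42.3] shift [-3.4 -1.1 12.7] len 13 turn [ 0.3 -0.4 -0.1] F [-0.4  0.4 -3. ] gap 52.3
```

Emit:
{"op": "drive_tool", "data": {"deltas": [[[0, 0, 5], [0, 0, 0], 0.3], [[0, 0, 9], [0, 0, 0], 0.3], [[0, 0, 13], [0, 0, 0], 0.3], [[0, 0, 16], [0, 0, 0], 0.3], [[0, 0, 16], [0, 0, 0], 0.3]]}}

```text
time_s: 16.65
tool_pos: [0.4243, -0.3653, 0.031]
orientation: [-3.141, 0.001, 2.909]
contact_force: [0.5, -0.0, -2.1]
finger_gap: 0.0521
```

```bash
python3 -c "
from h import *
go(424.5,-363.8,29.6,166.7)"
```

```text
16.65 pos [ 424.3 -365.3   31. ] shift [0.2 1.5 1.4] len 2 turn [-0.  0. -0.] F [ 0.5 -0.  -2.1] gap 52.1
```

Emit:
{"op": "drive_tool", "data": {"deltas": [[[0, 1, 1], [0, 0, 0], 0.3], [[0, 1, 2], [0, 0, 0], 0.3], [[0, 1, 2], [0, 0, 0], 0.55], [[0, 1, 2], [0, 0, 0], 0.78], [[0, 1, 2], [0, 0, 0], 0.78]]}}

```text
time_s: 17.07
tool_pos: [0.4247, -0.3646, 0.0291]
orientation: [-3.141, 0.001, 2.909]
contact_force: [0.0, -0.3, -0.2]
finger_gap: 0.0607
```

Emit:
{"op": "drive_tool", "data": {"deltas": [[[0, 0, 0], [0, 0, 0], 0.78], [[0, 0, 0], [0, 0, 0], 0.78], [[0, 0, -20], [0, 0, 0], 0.78], [[0, 0, -50], [0, 0, 0], 0.78], [[0, 0, -85], [0, 0, 0], 0.78]]}}

```text
time_s: 17.48
tool_pos: [0.4233, -0.363, 0.1127]
orientation: [3.139, -0.004, 2.909]
contact_force: [1.1, -0.7, -0.5]
finger_gap: 0.0723
```

Emit:
{"op": "drive_tool", "data": {"deltas": [[[0, 5, -35], [0, 0, 0], 0.6], [[0, 25, -60], [0, 0, 0], 0.6], [[0, 55, -80], [0, 0, 0], 0.6], [[0, 90, -90], [0, 0, 0], 0.6], [[0, 125, -90], [0, 0, 0], 0.6]]}}

```text
time_s: 17.9
tool_pos: [0.4545, -0.2428, 0.2067]
orientation: [-3.139, 0.005, 2.908]
contact_force: [1.1, -0.4, -0.2]
finger_gap: 0.0558
```

```bash
python3 -c "
from h import *
go(584.5,-10,210,175.8)
s=snapshot('side');save(s,'g7.png',(285,140,365,235),6)
import pickle;pickle.dump(s,open('side2.pkl','wb'))"
```

```text
17.9 pos [ 454.5 -242.8  206.7] shift [-72.5 256.6  -3.6] len 267 turn [-0.2  0.3 -9.2] F [ 1.1 -0.4 -0.2] gap 55.8
```

View pics/g7.png

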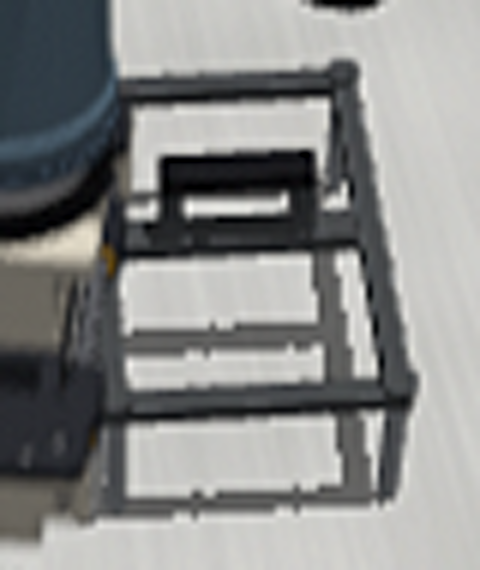

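```bash
python3 -c "
from h import *
import pickle
s=pickle.load(open('side2.pkl','rb'));t=pickle.load(open('top0.pkl','rb'))
C=lambda L,z:crop(s,L,(285,140),6,z)
print(np.round(C([(162,154),(314,150)],.138),4),np.round(C([(162,191),(316,184)],.122),4))
print('bars',np.round(C([(345,62),(412,400)],.09),4))
F=lambda L,z:crop(t,L,(230,160),7,z)
print(np.round(F([(366,140),(364,355),(424,140),(420,370)],.138),4))
for z in (.138,.122): 
  for x,y in ((40,9),(40,-9),(-40,9),(-40,-9)):
    p=np.array([584.5,-9.3])+Ro.from_euler('z',-4.2,degrees=True).apply([x,y,0])[:2]
    P=[*p/1000,z]; print(z,x,y,np.round((proj(t,P)+.5-[230,160])*7-.5),np.round((proj(s,P)+.5-[285,140])*6-.5))
"
```

```text
[[ 0.5455  0.0013  0.138 ]
 [ 0.6218 -0.0068  0.138 ]] [[ 0.544  -0.0089  0.122 ]
 [ 0.6221 -0.0152  0.122 ]]
bars [[ 0.664   0.1071  0.09  ]
 [ 0.6478 -0.1361  0.09  ]]
[[ 6.253e-01 -4.800e-03  1.380e-01]
 [ 5.458e-01 -2.000e-04  1.380e-01]
 [ 6.238e-01 -2.580e-02  1.380e-01]
 [ 5.389e-01 -1.990e-02  1.380e-01]]
0.138 40 9 [362. 141.] [319. 144.]
0.138 40 -9 [411. 141.] [323. 170.]
0.138 -40 9 [356. 357.] [161. 152.]
0.138 -40 -9 [407. 357.] [164. 178.]
0.122 40 9 [366. 153.] [317. 167.]
0.122 40 -9 [415. 153.] [322. 192.]
0.122 -40 9 [361. 366.] [161. 175.]
0.122 -40 -9 [410. 366.] [164. 200.]
```

Picture 12 gives the handle at about (583.5,-10.5), yaw -4°, to within 3 mm. I go above it.

Emit:
{"op": "drive_tool", "data": {"deltas": [[[-7, 25, -1], [0, 0, 0], 0.5], [[-16, 57, -2], [0, 0, 0], 0.5], [[-25, 90, -3], [0, 0, 0], 0.5], [[-34, 122, -4], [0, 0, 0], 0.5], [[-43, 152, -4], [0, 0, 0], 0.5]]}}

```text
time_s: 18.37
tool_pos: [0.5306, -0.1031, 0.2077]
orientation: [3.141, 0.0, 2.909]
contact_force: [-0.8, -0.3, -1.1]
finger_gap: 0.0468
```

Emit:
{"op": "drive_tool", "data": {"deltas": [[[-8, 28, 0], [0, 0, -3], 0.5], [[-16, 56, 0], [0, 0, -6], 0.5], [[-24, 84, 0], [0, 0, -9.2], 0.5], [[-29, 104, 0], [0, 0, -9.2], 0.5], [[-29, 104, 0], [0, 0, -9.2], 0.5]]}}

```text
time_s: 18.78
tool_pos: [0.5834, -0.0067, 0.2071]
orientation: [3.14, 0.0, 3.073]
contact_force: [-0.2, -0.4, -0.6]
finger_gap: 0.0468
```

```bash
python3 -c "
from h import *
go(583.5,-10.5,112,175.8)"
```

```text
18.78 pos [583.4  -6.7 207.1] shift [-0.3 -4.  95.1] len 95 turn [0.1 0.  0.3] F [-0.2 -0.4 -0.6] gap 46.8
```

Emit:
{"op": "drive_tool", "data": {"deltas": [[[0, -3, 20], [0, 0, 0], 0.5], [[0, -3, 45], [0, 0, 0], 0.5], [[0, -3, 70], [0, 0, 0], 0.5], [[0, -3, 88], [0, 0, 0], 0.5], [[0, -3, 94], [0, 0, 0], 0.5]]}}

```text
time_s: 19.2
tool_pos: [0.5795, -0.0136, 0.1103]
orientation: [3.141, -0.006, 3.069]
contact_force: [-0.3, 0.7, 0.2]
finger_gap: 0.0461
```

Emit:
{"op": "drive_tool", "data": {"deltas": [[[0, 0, 0], [0, 0, 0], 0.5], [[0, 0, 0], [0, 0, 0], 0.3], [[0, 0, 0], [0, 0, 0], 0.1], [[0, 0, 0], [0, 0, 0], 0], [[0, 0, 0], [0, 0, 0], 0]]}}

```text
time_s: 19.62
tool_pos: [0.5829, -0.0133, 0.115]
orientation: [-3.141, 0.002, 3.07]
contact_force: [1.0, 2.9, 1.8]
finger_gap: 0.0247
```

Emit:
{"op": "drive_tool", "data": {"deltas": [[[0, 0, 0], [0, 0, 0], 0], [[0, 0, 0], [0, 0, 0], 0], [[0, 0, 0], [0, 0, 0], 0], [[0, 0, 0], [0, 0, 0], 0], [[0, 0, 0], [0, 0, 0], 0]]}}

```text
time_s: 20.03
tool_pos: [0.5828, -0.0123, 0.1149]
orientation: [3.141, 0.002, 3.07]
contact_force: [0.3, 4.6, 5.4]
finger_gap: 0.0177
```

```bash
python3 -c "
from h import *
go(583.5,-10.5,112,175.8);print(np.degrees(read_state()['orientation']))
s=snapshot('top');save(s,'g8.png',(220,150,350,250),6)
import pickle;pickle.dump(s,open('top1.pkl','wb'))"
```

```text
20.03 pos [582.8 -12.3 114.9] shift [-0.5  1.8  2.9] len 3 turn [0.1 0.1 0.1] F [0.3 4.6 5.4] gap 17.7
[1.79946187e+02 1.30874781e-01 1.75882527e+02]
```

View pics/g8.png

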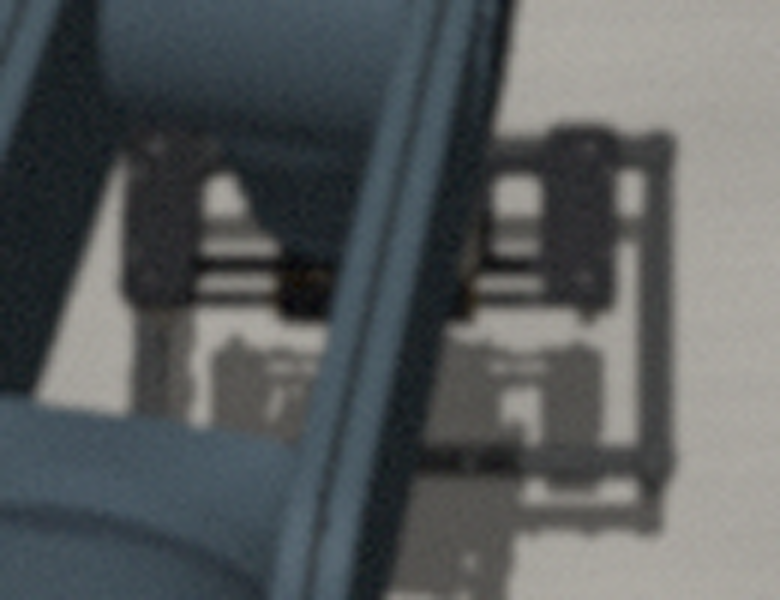

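Picture 13: jaws shut on the handle at 17.7 mm, with the frame still square to the gripper. I lift it and carry it to the rack.

Emit:
{"op": "drive_tool", "data": {"deltas": [[[0, 0, -6], [0, 0, 0], 0], [[0, 0, -25], [0, 0, 0], 0], [[0, 0, -55], [0, 0, 0], 0], [[0, 0, -85], [0, 0, 0], 0], [[0, 0, -110], [0, 0, 0], 0]]}}

```text
time_s: 20.5
tool_pos: [0.5815, -0.0135, 0.2248]
orientation: [-3.141, -0.001, 3.07]
contact_force: [0.2, -0.8, -3.7]
finger_gap: 0.0178
```

Emit:
{"op": "drive_tool", "data": {"deltas": [[[4, -10, 0], [0, 0, 0], 0], [[11, -27, 0], [0, 0, 0], 0], [[21, -52, 0], [0, 0, 0], 0], [[31, -78, 0], [0, 0, 0], 0], [[42, -105, 0], [0, 0, 0], 0]]}}

```text
time_s: 20.92
tool_pos: [0.5305, -0.1158, 0.2214]
orientation: [3.141, -0.004, 3.071]
contact_force: [0.8, 0.6, -3.8]
finger_gap: 0.0176
```

Emit:
{"op": "drive_tool", "data": {"deltas": [[[8, -21, 0], [0, 0, 0], 0], [[17, -42, 0], [0, 0, 0], 0], [[25, -63, 0], [0, 0, 0], 0], [[34, -84, 0], [0, 0, 0], 0], [[42, -105, 0], [0, 0, 0], 0]]}}

```text
time_s: 21.33
tool_pos: [0.4807, -0.2175, 0.2214]
orientation: [3.141, -0.004, 3.069]
contact_force: [0.2, -1.1, -4.6]
finger_gap: 0.0177
```

Emit:
{"op": "drive_tool", "data": {"deltas": [[[10, -26, 0], [0, 0, 2], 0], [[21, -52, 0], [0, 0, 4], 0], [[31, -78, 0], [0, 0, 6], 0], [[38, -96, 0], [0, 0, 8], 0], [[42, -104, 0], [0, 0, 9.2], 0]]}}

```text
time_s: 21.75
tool_pos: [0.431, -0.3195, 0.2215]
orientation: [3.141, -0.004, 2.905]
contact_force: [0.4, -0.1, -2.9]
finger_gap: 0.0176
```

Emit:
{"op": "drive_tool", "data": {"deltas": [[[0, 0, 5], [0, 0, 0], 0], [[0, 0, 15], [0, 0, 0], 0], [[0, 0, 28], [0, 0, 0], 0], [[0, 0, 35], [0, 0, 0], 0], [[0, 0, 35], [0, 0, 0], 0]]}}

```text
time_s: 22.17
tool_pos: [0.433, -0.3146, 0.1858]
orientation: [3.138, -0.004, 2.911]
contact_force: [0.1, 0.7, -2.4]
finger_gap: 0.0177
```

Emit:
{"op": "drive_tool", "data": {"deltas": [[[0, 0, 0], [0, 0, 0], 0], [[0, 0, 0], [0, 0, 0], 0], [[0, 0, 0], [0, 0, 0], 0], [[0, 0, 0], [0, 0, 0], 0], [[0, 0, 0], [0, 0, 0], 0]]}}

```text
time_s: 22.58
tool_pos: [0.434, -0.3173, 0.1892]
orientation: [-3.141, 0.001, 2.909]
contact_force: [-0.6, 0.7, -5.0]
finger_gap: 0.0175
```

```bash
python3 -c "
from h import *
go(434.3,-316.6,150,166.7);print(np.degrees(read_state()['orientation']))
s=snapshot('side');save(s,'g9.png',(220,160,360,350),3.1)
import pickle;pickle.dump(s,open('side3.pkl','wb'))"
```

```text
22.58 pos [ 434.  -317.3  189.2] shift [-0.1  0.8 39.2] len 39 turn [-0.  0. -0.] F [-0.6  0.7 -5. ] gap 17.5
[-1.79964174e+02  4.91249063e-02  1.66685891e+02]
```

View pics/g9.png

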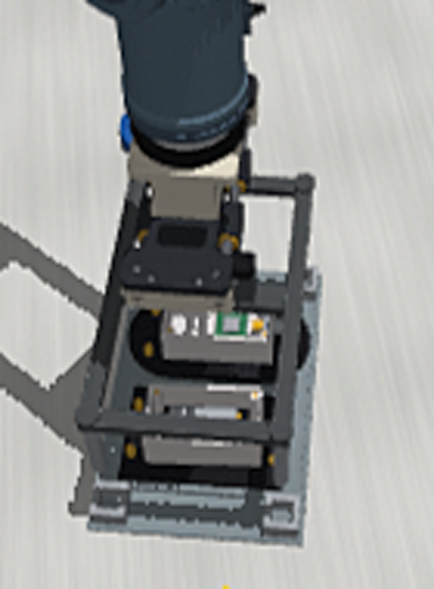

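Picture 14 shows the frame level above the rack with its legs over the sockets. I lower it to just above the rims and check up close.

Emit:
{"op": "drive_tool", "data": {"deltas": [[[0, 0, 10], [0, 0, 0], 0], [[0, 0, 22], [0, 0, 0], 0], [[0, 0, 34], [0, 0, 0], 0], [[0, 0, 42], [0, 0, 0], 0], [[0, 0, 42], [0, 0, 0], 0]]}}

```text
time_s: 23.05
tool_pos: [0.4327, -0.3161, 0.1443]
orientation: [3.139, -0.004, 2.909]
contact_force: [0.2, 1.8, -5.0]
finger_gap: 0.0178
```

Emit:
{"op": "drive_tool", "data": {"deltas": [[[0, 0, 0], [0, 0, 0], 0], [[0, 0, 0], [0, 0, 0], 0], [[0, 0, 0], [0, 0, 0], 0], [[0, 0, 0], [0, 0, 0], 0], [[0, 0, 0], [0, 0, 0], 0]]}}

```text
time_s: 23.47
tool_pos: [0.434, -0.3174, 0.1472]
orientation: [-3.141, 0.001, 2.909]
contact_force: [-0.7, -0.1, -3.2]
finger_gap: 0.0175
```

```bash
python3 -c "
from h import *
go(434.3,-316.6,118.9,166.7)
s=snapshot('side');t=snapshot('top')
r=Ro.from_euler('z',-13.3,degrees=True)
z=read_state()['tool_pos'][2]-.1149
out=[]
for c,sg in((s,(1,-1)),(s,(-1,-1)),(s,(1,1)),(t,(1,-1)),(t,(1,1)),(t,(-1,1))):
  p=np.array([.4353,-.3169,0])+r.apply([.07*sg[0],.112*sg[1],0])
  u,v=np.round(proj(c,p+[0,0,.024])).astype(int);im=c['img'][v-24:v+14,u-19:u+19]
  im=cv2.resize(im,(260,260),interpolation=2);out.append(im)
  print(sg,(u,v),'socket rim centre px in tile',(proj(c,p+[0,0,.024])-[u-19.5,v-24.5])*260/38,'foot tip ',(proj(c,p+[0,0,z])-[u-19.5,v-24.5])*260/38)
cv2.imwrite('pics/g10.png',np.vstack([np.hstack(out[:3]),np.hstack(out[3:])])[...,::-1])"
```

```text
23.47 pos [ 434.  -317.4  147.2] shift [-0.1  0.9 28.3] len 28 turn [-0.   0.1 -0. ] F [-0.7 -0.1 -3.2] gap 17.5
(1, -1) (np.int64(311), np.int64(325)) socket rim centre px in tile [133.48084777 164.21261027] foot tip  [133.5304881  155.09728777]
(-1, -1) (np.int64(255), np.int64(320)) socket rim centre px in tile [134.87573255 169.71917729] foot tip  [132.51435559 160.46411661]
(1, 1) (np.int64(318), np.int64(249)) socket rim centre px in tile [130.3152159  167.80530519] foot tip  [130.60479581 157.04239368]
(1, -1) (np.int64(447), np.int64(232)) socket rim centre px in tile [131.34806781 164.30987086] foot tip  [137.61109945 161.38076162]
(1, 1) (np.int64(366), np.int64(219)) socket rim centre px in tile [135.41452473 165.33856756] foot tip  [137.64238824 161.79347683]
(-1, 1) (np.int64(359), np.int64(269)) socket rim centre px in tile [135.16227075 167.72343208] foot tip  [137.09526757 166.64603186]
```

View pics/g10.png

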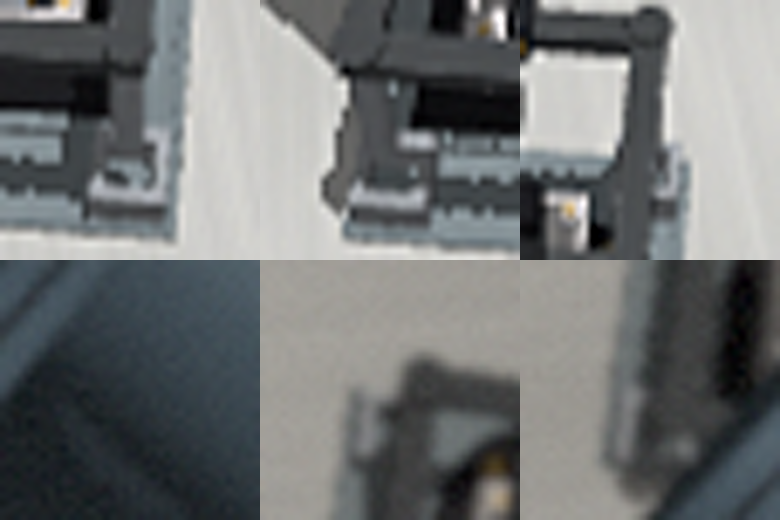

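```bash
python3 -c "
from h import *
s=snapshot('side')
r=Ro.from_euler('z',-13.3,degrees=True)
z=.0323
G=cv2.cvtColor(s['img'],cv2.COLOR_RGB2GRAY)
def P(c,sg,h,d=(0,0)):
  return proj(c,np.array([.4353,-.3169,0])+r.apply([.07*sg[0]+d[0],.112*sg[1]+d[1],0])+[0,0,h])
for sg in((1,-1),(-1,-1),(1,1)):
  print(sg,'knob top',P(s,sg,.09+z))
  for h in (.06,.05,.04,.03,.02,.012,.004):
    u,v=P(s,sg,z+h);v=int(round(v));print(h,'pred u',round(u,1),'v',v,'halfwidth',round(abs(P(s,sg,z+h,(.006,0))[0]-u),1),'gray from',int(u)-8,G[v,int(u)-8:int(u)+9])
save(s,'g11.png',(235,300,330,340),8)
"
```

```text
(1, -1) knob top [311.10382    307.04088782]
0.06 pred u 311.1 v 313 halfwidth 2.5 gray from 303 [ 10  14  11  10  20  68  86  86  82  89 128 139 136 134 130 133 171]
0.05 pred u 311.1 v 314 halfwidth 2.5 gray from 303 [ 12  13  12  11  22  69  85  83  80  91 126 138 135 134 129 139 198]
0.04 pred u 311.1 v 316 halfwidth 2.5 gray from 303 [ 10  11  13   6  21  71  83  81  81  88 124 136 135 135 122 137 188]
0.03 pred u 311.0 v 318 halfwidth 2.5 gray from 303 [ 55  49  49  59  80  74  81  80  82  87 129 135 132 134 131 147 220]
0.02 pred u 311.0 v 320 halfwidth 2.5 gray from 303 [ 67  68  70  87  88 100  78  80  80 101 189 179 171 165 123 129 218]
0.012 pred u 311.0 v 321 halfwidth 2.4 gray from 303 [ 68  67  71  88  84  90  79  81  80  93 154 151 178 168 114 146 216]
0.004 pred u 311.0 v 322 halfwidth 2.4 gray from 303 [ 68  69  74  85  77  73  79  80  82  77  68  89 182 170 130 162 217]
(-1, -1) knob top [250.691216   302.58420052]
0.06 pred u 252.1 v 308 halfwidth 2.5 gray from 244 [203 205 203 215 214  69  82  77  77  71  69  90  61  59  59  21  25]
0.05 pred u 252.6 v 310 halfwid
[... 902 characters left out ...]
 2.2 gray from 309 [210 212 209 209 209 143  66  75  77  74 104 198 211 206 208 211 212]
0.04 pred u 317.8 v 239 halfwidth 2.2 gray from 309 [210 212 210 210 211 111  69  75  76  70 100 226 210 205 207 209 213]
0.03 pred u 317.8 v 241 halfwidth 2.1 gray from 309 [208 210 210 210 209  90  71  76  76  76 126 225 211 203 207 208 210]
0.02 pred u 317.7 v 243 halfwidth 2.1 gray from 309 [208 209 214 215 210  73  73  76  77  73 113 225 212 205 203 208 208]
0.012 pred u 317.7 v 245 halfwidth 2.1 gray from 309 [207 209 216 210 127  71  75  78  77  75 112 210 198 198 204 206 207]
0.004 pred u 317.6 v 247 halfwidth 2.1 gray from 309 [174 190 196 191  55  75  77  79  79  78  73 102 175 183 204 206 206]
```

```bash
python3 -c "
from h import *
t=snapshot('top')
r=Ro.from_euler('z',-13.3,degrees=True)
G=cv2.cvtColor(t['img'],cv2.COLOR_RGB2GRAY)
P=lambda sg,h:proj(t,np.array([.4353,-.3169,0])+r.apply([.07*sg[0],.112*sg[1],0])+[0,0,h])
for sg in((1,1),(-1,1)):
  a=P(sg,.122);b=P((sg[0]*1.1,sg[1]),.122);c=P((sg[0],sg[1]*1.0625),.122)
  print(sg,a,'+7mm x',b-a,'+7mm y',c-a)
u,v=np.round(P((1,1),.122)).astype(int);print(u,v);print(G[v-6:v+7,u-6:u+9])
"
```

```text
(1, 1) [370.59124441 211.82266069] +7mm x [ 0.36766618 -2.66710519] +7mm y [-2.73358323 -0.43497415]
(-1, 1) [362.99475883 266.92869748] +7mm x [-0.39240423  2.8465587 ] +7mm y [-2.81769448 -0.46286602]
371 212
[[159 158 161 159 160 160 159 160 161 157 159 159 157 157 156]
 [160 156 159 155 154 153 152 157 156 155 157 157 154 156 157]
 [156 154 156 149 144 134 136 140 152 154 155 157 157 154 157]
 [160 155 148 132 114 103 105 115 133 147 153 150 152 153 151]
 [153 153 134 110  87  76  79  87 106 126 133 135 135 139 139]
 [156 143 120  88  73  65  65  67  78  93  98 101 108 112 116]
 [150 141 109  78  64  62  60  63  68  70  74  72  73  79  84]
 [149 136 102  73  62  65  66  61  60  60  62  62  63  62  67]
 [140 121  89  64  54  60  59  62  55  55  62  65  62  66  66]
 [115  98  69  53  51  55  54  54  56  58  57  66  63  62  64]
 [ 81  64  55  51  50  55  53  60  65  71  70  64  60  64  64]
 [ 57  49  51  60  61  60  64  75  87  94  93  91  87  82  80]
 [ 71  55  50  60  62  64  69  85 103 110 109 106 104 107 101]]
```

Leg and bar edges from both cameras put the frame within about 1–2 mm of the sockets, inside the taper's capture range. I nudge it 1 mm in each direction and lower in steps, watching the force.

Emit:
{"op": "drive_tool", "data": {"deltas": [[[-1, -1, 3], [0, 0, 0], 0], [[-1, -1, 7], [0, 0, 0], 0], [[-1, -1, 11], [0, 0, 0], 0], [[-1, -1, 14], [0, 0, 0], 0], [[-1, -1, 14], [0, 0, 0], 0]]}}

```text
time_s: 24.08
tool_pos: [0.434, -0.3178, 0.1315]
orientation: [3.14, -0.002, 2.909]
contact_force: [0.1, 0.2, -4.4]
finger_gap: 0.0179
```

Emit:
{"op": "drive_tool", "data": {"deltas": [[[0, 0, 2], [0, 0, 0], 0], [[0, 0, 4], [0, 0, 0], 0], [[0, 0, 6], [0, 0, 0], 0], [[0, 0, 6], [0, 0, 0], 0], [[0, 0, 6], [0, 0, 0], 0]]}}

```text
time_s: 24.5
tool_pos: [0.4344, -0.3183, 0.1265]
orientation: [3.141, -0.0, 2.909]
contact_force: [-0.0, -0.0, -4.7]
finger_gap: 0.0177
```

```bash
python3 -c "
from h import *
go(434.3,-316.6,118.9,166.7);print(read_state()['ft_torque'])"
```

```text
24.5 pos [ 434.4 -318.3  126.5] shift [0.5 1.6 7.6] len 8 turn [ 0. -0. -0.] F [-0.  -0.  -4.7] gap 17.7
[ 0.04595421 -0.02829048  0.00924072]
```

The feet are about 12 mm below the rims with no side force, so all four legs are in their sockets. I lower to the floor.

Emit:
{"op": "drive_tool", "data": {"deltas": [[[0, 0, 2], [0, 0, 0], 0], [[0, 0, 4], [0, 0, 0], 0], [[0, 0, 6], [0, 0, 0], 0], [[0, 0, 7], [0, 0, 0], 0], [[0, 0, 7], [0, 0, 0], 0]]}}

```text
time_s: 24.92
tool_pos: [0.4344, -0.3182, 0.1193]
orientation: [3.141, -0.0, 2.909]
contact_force: [0.1, 0.4, -3.9]
finger_gap: 0.0176
```

```bash
python3 -c "
from h import *
go(434.3,-316.6,118.9,166.7);print(read_state()['ft_torque'])"
```

```text
24.92 pos [ 434.4 -318.2  119.3] shift [0.4 1.6 0.4] len 2 turn [ 0. -0. -0.] F [ 0.1  0.4 -3.9] gap 17.6
[-0.0322796   0.02036345 -0.01880147]
```

Almost on the floor. I lower 1 mm more, release gently and rise straight up.

Emit:
{"op": "drive_tool", "data": {"deltas": [[[0, 0, 1], [0, 0, 0], 0], [[0, 0, 1], [0, 0, 0], 0.1], [[0, 0, 1], [0, 0, 0], 0.35], [[0, 0, 1], [0, 0, 0], 0.5], [[0, 0, 1], [0, 0, 0], 0.5]]}}

```text
time_s: 25.33
tool_pos: [0.4349, -0.3188, 0.1191]
orientation: [-3.141, 0.001, 2.909]
contact_force: [-0.1, -0.6, -0.0]
finger_gap: 0.0334
```

Emit:
{"op": "drive_tool", "data": {"deltas": [[[0, 0, 0], [0, 0, 0], 0.5], [[0, 0, 0], [0, 0, 0], 0.5], [[0, 0, -15], [0, 0, 0], 0.5], [[0, 0, -45], [0, 0, 0], 0.5], [[0, 0, -80], [0, 0, 0], 0.5]]}}

```text
time_s: 25.75
tool_pos: [0.4334, -0.3172, 0.1976]
orientation: [3.139, -0.004, 2.909]
contact_force: [0.5, -1.1, -0.5]
finger_gap: 0.0465
```

Emit:
{"op": "drive_tool", "data": {"deltas": [[[0, 20, -20], [0, 0, 0], 0.5], [[0, 55, -40], [0, 0, 0], 0.5], [[0, 90, -50], [0, 0, 0], 0.5], [[0, 125, -50], [0, 0, 0], 0.5], [[0, 160, -50], [0, 0, 0], 0.5]]}}

```text
time_s: 26.17
tool_pos: [0.472, -0.1616, 0.2499]
orientation: [-3.141, 0.003, 2.908]
contact_force: [0.5, -0.7, -0.5]
finger_gap: 0.0464
```

Emit:
{"op": "drive_tool", "data": {"deltas": [[[0, 35, 0], [0, 0, 0], 0.5], [[0, 70, 0], [0, 0, 0], 0.5], [[0, 105, 0], [0, 0, 0], 0.5], [[0, 140, 0], [0, 0, 0], 0.5], [[0, 170, 0], [0, 0, 0], 0.5]]}}

```text
time_s: 26.58
tool_pos: [0.5107, 0.005, 0.2489]
orientation: [3.141, 0.001, 2.91]
contact_force: [-0.6, -0.4, -0.8]
finger_gap: 0.0462
```

```bash
python3 -c "
from h import *
go(434.3,-316.6,118.9,166.7)
s=snapshot('side');t=snapshot('top')
a=cv2.resize(s['img'][200:350,235:395],None,fx=2.4,fy=2.4,interpolation=2);b=cv2.resize(t['img'][130:280,345:465],(300,360),interpolation=2)
a=cv2.resize(a,(400,360))
cv2.imwrite('pics/end.png',np.hstack([a,b])[...,::-1])
r=Ro.from_euler('z',-13.3,degrees=True)
for n,c in(('side',s),('top',t)):
  for sg in((1,1),(1,-1),(-1,1),(-1,-1)):
    print(n,sg,'seated corner top px',np.round(proj(c,np.array([.4353,-.3169,.094])+r.apply([.07*sg[0],.112*sg[1],0])),1))
"
```

```text
26.58 pos [510.7   5.  248.9] shift [   0.5 -330.6  129.8] len 355 turn [0. 0. 0.] F [-0.6 -0.4 -0.8] gap 46.2
side (1, 1) seated corner top px [317.9 234.8]
side (1, -1) seated corner top px [311.1 312.4]
side (-1, 1) seated corner top px [267.  231.3]
side (-1, -1) seated corner top px [252.1 308. ]
top (1, 1) seated corner top px [369.3 213.9]
top (1, -1) seated corner top px [455.1 227.6]
top (-1, 1) seated corner top px [361.9 267.6]
top (-1, -1) seated corner top px [450.3 282.1]
```

View pics/end.png

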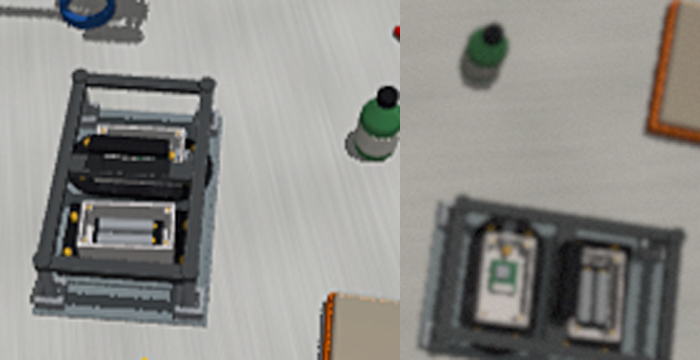

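Picture 16 shows the frame corners at side pixels (318,235), (267,231), (310,312) and (251,309). These match the predicted seated corners within about 1 px, and both units are in their nests with the bottle upright. I hand in.

```bash
python3 -c "
from h import *
print(job_done())"
```

```text
the job is handed in; nothing more can be done
None
```

I swapped the two units, using the mat for the battery unit on the way, then set the stacking frame on the rack and handed the job in at about 26.7 s. The hand-in reports no verdict.

**Final checks**
- **Antenna unit:** the top view puts it within about 2 mm and 2.5° of the round nest's middle and direction.
- **Battery unit:** it was released within about 1 mm of its target in the rectangular nest. In the last picture it looks flat and central, but I did not measure it again after release.
- **Frame:** its four corners match the predicted seated positions within about 1 px (roughly 2–2.5 mm). The wrist force dropped to zero on release, and the arm then stood clear.
- **Bystanders:** the bottle is upright in the last picture. I did not re-measure the spool or the tape at the end. The arm passed over the tape only well clear of it and never went near the spool.

**Disagreement:** before I lowered the frame, the two cameras differed by about 2–3 mm on its offset from the sockets. I corrected by 1 mm each way, and the legs went in without side force.

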